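Unhook two tangled S-hooks and sort them into their trays

ROBOT

A 6-joint arm with a two-finger parallel gripper is mounted at the origin on the work surface. World frame = base frame: x ahead of the robot, y to its left, z up, the work surface at z = 0. Lengths are in mm, angles in rad, forces in N, time in s.
With the tool pointing down it reaches from about 300 to 775 mm from the base axis. Payload 14.6 kg.
Tool frame: the origin (TCP) lies at the very end of the fingers, on their centre line; the grasp point (between the pads) lies 19 mm behind it; z points along the fingers, y is the line along which they close (so a half turn about z gives the same grasp; the last joint's range is limited). The gripper opens to 94 mm and grips with 3 to 60 N. Pads are 16 mm wide; open, the fingers measure 119 mm over their backs; the gripper's body (75 mm by 177 mm) begins 78 mm behind the grasp point.
Start: joints at [-1.173, 0.3, 1.521, -0, 1.321, -0.067], TCP at [246.526, -491.644, 205.446] pointing down, gripper open.
Joint ranges: [-3.03, 3.03], [-0.79, 2.21], [0.23, 2.52], [-1.04, 4.18], [0, 3.07], [-2.55, 2.55]. Speed limits (rad/s): [2.22, 2.22, 2.57, 3.14, 3.14, 3.14].

INTERFACE

Orientations are given as [roll, pitch, yaw] about the fixed x, y, z axes, in that order (R = Rz(yaw) Ry(pitch) Rx(roll)).
In Python, from cell import manip, camera, get_calibration gives the robot as it stands. The module is installed in compiled form; this text tells all that it offers.
- The arm moves only by the tool jog_arm, never from a script. Its argument "plan" is one flat list of numbers, 6 for each row, row after row: the shift along the world's x, y, z in m, then the turn, a rotation vector about the world's x, y, z in degrees. A call has 1 to 20 rows; each row is the pose to reach, as a shift and turn from the pose commanded when the call began; what a row does not reach only later rows make up. A row lasts 1/10 s, in which the tool goes at most 50 mm and 8.59 degrees, less where a joint would pass 70% of its speed; a pose out of reach is approached as far as the arm can. A call with a gripper value outside its range is refused whole. "claw" is the finger opening in m, from 0 to 0.094, set as the call begins (left out, the last holds). The fingers move at their own pace and stop on an object; "force" is the grip in N (left out, the last holds). Time passes only in rows, so rows that repeat a pose let the fingers close. It gives the time, the measured TCP pose, the force, the opening and the grip force at its end, in the units of the state.
- manip.read_state(): the state, without advancing time (a new reading comes with each control period).
- camera(name): name is "side" or "top" or "wrist"; returns (picture, depth): 400x640x3 uint8, red, green, blue; 400x640 float32, mm along the optical axis (not along the pixel's ray), 0 where there is no reading.
- get_calibration(name): a dict with "fx", "fy", "cx", "cy" (pixels), "origin" and "attitude" of the camera in the world. Camera axes: x right, y down, z forward; pixel columns grow to the right and rows downward; lengths in mm; the calibration is good to about 2 mm. The wrist camera is an equidistant fisheye: a pixel r from the principal point sees the ray r / f radians off the axis. A picture is of the moment at which its call begins: read the wrist's pose just before it. get_calibration takes no time and is no camera call; for the wrist camera it gives the pose at the moment of the call.
- manip.sign_off(): hands the job in; it is judged then, once.
The state is a dict: "clock": time; "joints": joint angles; "qd": joint speeds; "effort": joint torques, N m; "eef_pos": TCP position; "eef_rot": TCP orientation; "wrist_force": force on the tool from outside, world axes, zero at the start; "moment": the same for the moment, N m; "finger_gap": finger opening in mm; "finger_force": force on a finger pad.
Only numpy, scipy, OpenCV 4.12 (cv2) and the standard library are available. Lean on these libraries where they do the work, as an engineer would, in place of code of your own. Each camera call takes 0.05 s, during which the arm holds its last target. There are 200 camera calls.

TASK

The two steel S-hooks that hold our jigs on the wall have been left hooked into each other. Lift and twist them apart, and leave the small one lying in the smaller plywood tray and the large one lying in the larger tray, each wholly inside and below the rim, without letting a hook drop from a height and without shifting anything else on the bench.

Things in the scene. Friction and masses are not known exactly. Their poses are not given: they have to be found in the camera images.
- large_hook_mid (a point): Larger S-hook, smooth round steel bar 10 mm thick, 160 mm long, 98 mm wide, 180 g. Point: middle of the shank (straight, 106 mm). x along the shank, z normal to the flat of the S. The +x bend curls to +y, the -x bend to -y, each a 245 degree arc of 22 mm centre-line radius about (53,22,0) and (-53,-22,0) mm, 21 mm clear gap at the tip. Starts nearly flat, axis 10 mm over the hardboard.
- small_hook_mid (a point): Smaller S-hook, same shape and steel, bar 8 mm thick, 120 mm long, 80 mm wide, 85 g, lying aslant. Point: middle of the shank (straight, 76 mm). x along the shank, z normal to the flat of the S; +x bend curls to +y, -x bend to -y, 245 degree arcs of 18 mm radius about (38,18,0) and (-38,-18,0) mm, 18 mm clear gap at the tip. Hung from one bend it hangs 118 mm down, bends in a plumb line.
- large_hook_end_a (a point): Outermost point, on the bar's centre line, of the larger hook's +x bend, at (75,22,0) mm from its middle, axes as there. This is the linked bend: at the start the smaller hook's -x bend passes through it like the next link of a chain. With the S tipped, a hook hanging in this bend stays at its lowest part, and as the S is twisted in its own plane it slips round the bend and off the tip.
- large_hook_end_b (a point): Outermost point, on the bar's centre line, of the larger hook's other bend (-x), at (-75,-22,0) mm from its middle; axes as there.
- small_hook_end_a (a point): Outermost point, on the bar's centre line, of the smaller hook's -x bend, at (-56,-18,0) mm from its middle, axes as there. This is the bend that is linked with the larger hook. Steel slides on steel here with a friction of about 0.25.
- small_hook_end_b (a point): Outermost point, on the bar's centre line, of the smaller hook's other bend (+x), at (56,18,0) mm from its middle; axes as there.
- small_hook: The smaller S-hook as a whole; its origin lies at the centre of its linked -x bend, axes as at its middle.
- large_hook: The larger S-hook as a whole; its origin and axes are those of its middle.
- small_tray: The smaller of two open plywood trays, fixed to the bench: 218 x 218 mm outside, 55 mm high, walls and floor 9 mm thick, so 200 x 200 mm inside with the floor 9 mm up. Origin at the centre of its underside on the bench, x and y along its sides. It may stand on either side of the bench.
- large_tray: The larger of the two open plywood trays, fixed to the bench: 268 x 268 mm outside, 55 mm high, walls and floor 9 mm thick, so 250 x 250 mm inside. Origin at the centre of its underside, x and y along its sides. It stands on the other side.
- hardboard: Brown hardboard offcut, 320 x 200 x 3 mm, fixed flat on the bench between the trays; the hooked pair lies on it along its x. Origin at the centre of its underside.
- glue_mid (a point): Upright white glue bottle, 64 mm across, 210 mm tall; its origin is half-way up, at its middle; loose, to be left where it is.
- pencil_can_mid (a point): Upright metal can of pencils, 72 mm across, 100 mm tall, the pencils standing up to 190 mm above the bench; its origin is in its axis, 50 mm up; loose, to be left where it is.
- tape_mid (a point): Black tape measure lying flat, 72 x 66 x 36 mm; its origin is half-way up, at its middle; loose, to be left where it is.
- block_plane_mid (a point): Iron block plane on its sole, 160 x 50 mm, 52 mm high, x along its length; its origin is 25 mm up, at its middle; loose, to be left where it is.
- chisel_mid (a point): Chisel with a wooden handle lying on the hardboard beside the hooks, 200 mm long along x, 27 mm thick; its origin is at its middle; loose, to be left where it is.
- offcut_mid (a point): Block of pale wood between the can and the glue bottle, 80 x 45 x 45 mm; its origin is its centre; loose, to be left where it is.
There are look-alikes about, which are no part of the job. Leave any pink or turquoise look-alike of the small_hook alone.

How it is judged:
By the outcome, as a careful person would: the job done as asked, in the order asked, and still so for the second after the job is handed in, with the robot touching nothing.
It also fails if it takes over 69 s, if anything falls off the work surface, if the arm or the gripper's body presses on something with over 40 N, if the wrist force passes 120 N, or if a joint passes its speed limit or range.

## Working session

There is one attempt and no reset: what is moved stays moved. The work goes in short steps, Python scripts to look and compute and a tool call to move; the robot and the scene stay as the last step left them, time stands still between calls to the robot, and variables do not carry over. Pictures are saved under pics/ and viewed, at most 10 in all, crops included, and the job is handed in when it is done.

Besides the shell and the picture viewer there is one more tool, called after "Call:" as name(argument=value, ...), one argument or row to a line, values as JSON. jog_arm: Moves the arm, as the interface text tells. Its arguments: {"type":"object","properties":{"plan":{"type":"array"},"claw":{"type":"number"},"force":{"type":"number"}},"required":["plan"]}

```bash
mkdir -p pics; cat > h.py <<'E'
import numpy as np, cv2
from cell import manip, camera, get_calibration
from scipy.spatial.transform import Rotation as R
def shot(n):
    c=get_calibration(n); p,d=camera(n); return p,d,c
def save(n,p): cv2.imwrite('pics/'+n+'.png',cv2.cvtColor(p,cv2.COLOR_RGB2BGR))
E
python3 - <<'E'
from h import *
s=manip.read_state(); print(s)
for n in('top','side'):
    p,d,c=shot(n); print(n,c); save(n+'0',p); np.savez(n+'0.npz',p=p,d=d)
E
```

```text
{'clock': 0.0, 'joints': array([-1.17256948e+00,  3.00478363e-01,  1.52153912e+00, -2.59058987e-05,
        1.32067937e+00, -6.66146294e-02]), 'qd': array([-0.00031299,  0.00088183,  0.00107585, -0.00150427, -0.00115318,
        0.0003386 ]), 'effort': array([-1.46922888e-03, -5.31807911e+01, -3.52732265e+01,  7.07803736e-02,
        2.43907532e-02, -9.39868983e-05]), 'eef_pos': array([ 246.44522845, -491.42673039,  204.90009152]), 'eef_rot': array([-3.14048923e+00, -4.84642988e-05,  4.64847876e-01]), 'wrist_force': array([ 0.4358093 ,  0.03410984, -0.39498165]), 'moment': array([ 0.0114565 ,  0.0187244 , -0.04544046]), 'finger_force': 0.0, 'finger_gap': 94.21632938438822}
top {'fx': 495.9482279123109, 'fy': 495.9482279123109, 'cx': 318.6840915008123, 'cy': 201.43640194323817, 'origin': array([3.32490623e+02, 1.12125688e+00, 1.30364575e+03]), 'attitude': array([-3.01713053, -0.01000897, -1.54970573])}
side {'fx': 374.5269927774157, 'fy': 374.5269927774157, 'cx': 316.73337115846897, 'cy': 203.90344151136372, 'origin': array([ -2.24282382, 672.02858633, 708.70810863]), 'attitude': array([-2.20734297,  0.01022873, -2.53503126])}
```

View pics/top0.png

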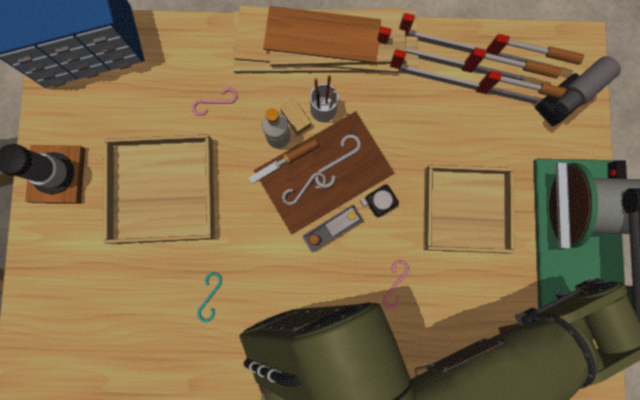

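View pics/side0.png

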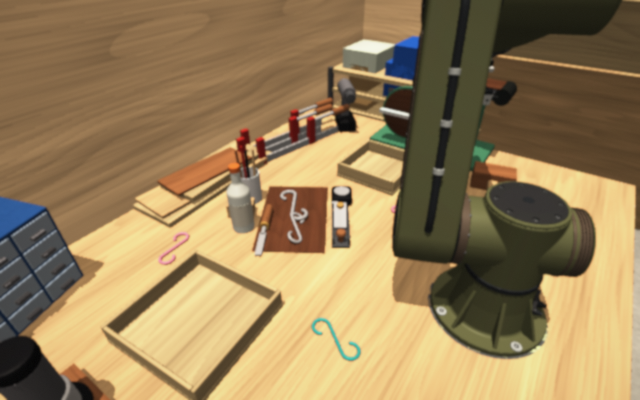

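Top picture: the steel pair lies on the hardboard, ends at about (288,197) and (352,143), link near (322,180). Larger tray is left (160,190), smaller tray right (470,208). 
Look-alikes: pink (215,101), pink (397,283), turquoise (209,297). The steel-grey pair at (322,170) is the one wanted. A close crop to check.

```bash
python3 - <<'E'
from h import *
z=np.load('top0.npz'); p=z['p']; d=z['d']
c=p[120:220,250:400]; save('crop0',cv2.resize(c,None,fx=5.3,fy=5.3,interpolation=cv2.INTER_CUBIC))
print(d[205:210:5,200:520:20].round(), np.median(d[60:120,30:60]))
E
```

```text
[[1300. 1307. 1314. 1311. 1309. 1306. 1305. 1308. 1315. 1276. 1313. 1314.
  1304. 1307. 1310. 1307.]] 1332.6301
```

View pics/crop0.png

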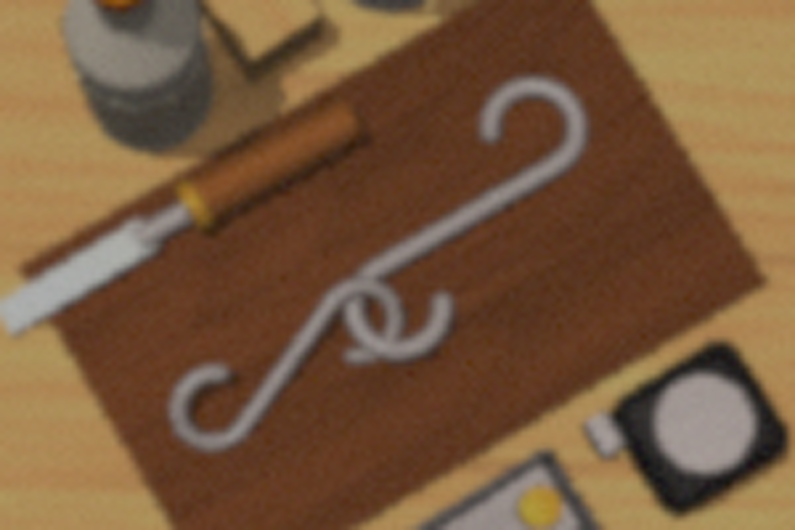

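The crop confirms it: the large hook's shank runs from (560,170) to (365,275), its free bend is upper right, its linked bend (tip at (445,300)) is at the middle. The small hook's free bend is at (210,410). Both are plain steel and are linked at about (375,310). Next I measure the shank line, trays and obstacles.

```bash
cat >> h.py <<'E'
def ray(c,u,v,z):
    d=R.from_euler('xyz',c['attitude']).apply(np.c_[(np.atleast_1d(u)-c['cx'])/c['fx'],(np.atleast_1d(v)-c['cy'])/c['fy'],np.ones(np.size(u))])
    return c['origin']+d*((z-c['origin'][2])/d[:,2])[:,None]
E
python3 - <<'E'
from h import *
Z=np.load('top0.npz'); p=Z['p']; c=get_calibration('top')
hsv=cv2.cvtColor(p,cv2.COLOR_RGB2HSV)
m=((hsv[...,1]<75)&(hsv[...,2]>95)).astype(np.uint8)
q=np.zeros_like(m); poly=(np.array([[150,330],[150,420],[260,480],[480,330],[620,200],[620,60],[470,60],[400,130],[330,250]])/5.3+[250,120]).astype(int)
cv2.fillPoly(q,[poly],1); m&=q
v,u=np.nonzero(m); P=ray(c,u,v,13)[:,:2]; print(len(u))
A=ray(c,250+545/5.3,120+178/5.3,13)[0,:2];B=ray(c,250+385/5.3,120+263/5.3,13)[0,:2]
e=(B-A)/np.linalg.norm(B-A); n=np.array([-e[1],e[0]])
for _ in range(3):
    t=(P-A)@e; s=(P-A)@n; k=(t>0)&(t<85)&(abs(s)<9)
    w=cv2.fitLine(P[k].astype(np.float32),cv2.DIST_L2,0,.01,.01).ravel(); 
    e=w[:2]*np.sign(w[:2]@e); n=np.array([-e[1],e[0]]); A=w[2:]-e*42
t=(P-A)@e;s=(P-A)@n
print('dir',e,np.degrees(np.arctan2(e[1],e[0])),'min t',t.min(),'s range of free bend',s[t<20].min(),s[t<20].max(),'max t of bend',t[(s>10)].max())
mid=A+e*(t.min()+80); print('mid',mid,'n',n,'width shank',s[k].std()*3.46)
print('small end b far', P[np.argmax(t)], 'tip large pred',mid+33*e+31*n)
for nm,uv,z in(('large',[(107,138),(212,137),(213,242),(105,243)],55),('small',[(427,167),(511,169),(513,252),(426,250)],55)):
    X=ray(c,*np.array(uv,float).T,z); print(nm,X.mean(0).round(),np.linalg.norm(np.diff(X,axis=0),axis=1).round(), np.degrees(np.arctan2(*(X[1]-X[0])[:2])).round(1))
print('glue cap',ray(c,272,115,210)[0],'can',ray(c,324,97,100)[0],'pencil tips',ray(c,[316,330],[80,79],190))
E
```

```text
706
dir [-0.52555621  0.85075885] 121.70569528166291 min t -36.15726652668876 s range of free bend -47.777297569299314 5.27644326715404 max t of bend 221.80131949151814
mid [604.88871772 -55.07190755] n [-0.85075885 -0.52555621] width shank 10.30893933311674
small end b far [493.26917569  85.15142965] tip large pred [561.17183853 -43.28910789]
large [511. 397.  55.] [269. 270. 269.] 178.1
small [ 478. -391.   55.] [216. 212. 219.] -179.9
glue cap [664.83401461 103.17498369 210.        ] can [747.98327644 -15.52446364 100.        ] pencil tips [[757.52754054   5.20526976 190.        ]
 [760.76986267 -27.432798   190.        ]]
```

Everything checks: the shank is 10.3 mm wide, the free bend spans 53 mm (54 expected), and the trays measure about 269 and 216 mm. I go above the shank.

Call:
jog_arm(
  plan=[0.356,0.441,0,0,0,95.1,0.356,0.441,0,0,0,95.1,0.356,0.441,0,0,0,95.1,0.356,0.441,0,0,0,95.1,0.356,0.441,0,0,0,95.1,0.356,0.441,0,0,0,95.1,0.356,0.441,0,0,0,95.1,0.356,0.441,0,0,0,95.1,0.356,0.441,0,0,0,95.1,0.356,0.441,0,0,0,95.1,0.356,0.441,0,0,0,95.1,0.356,0.441,0,0,0,95.1,0.356,0.441,0,0,0,95.1,0.356,0.441,0,0,0,95.1,0.356,0.441,-0.05,0,0,95.1,0.356,0.441,-0.05,0,0,95.1,0.356,0.441,-0.05,0,0,95.1],
  claw=0.04,
  force=55,
)

```text
clock: 1.8
eef_pos: [601.9, -51.8, 156.2]
eef_rot: [-3.141, -0.001, 2.122]
wrist_force: [-0.9, -0.5, -0.2]
finger_gap: 40.1
finger_force: 0.0
```

```bash
python3 - <<'E'
from h import *
s=manip.read_state(); c=get_calibration('wrist'); p,d,_=shot('wrist'); print(s['eef_pos'],s['eef_rot'],s['finger_gap'],c)
save('w1',p); np.savez('w1.npz',p=p,d=d,**c)
E
```

```text
[601.93766957 -51.77058652 156.15034181] [-3.14061726e+00 -6.97070151e-04  2.12248841e+00] 40.083851833497214 {'fx': 309.70691628693146, 'fy': 309.70691628693146, 'cx': 321.61729570794296, 'cy': 197.81149663563735, 'origin': array([566.0825271,   8.832904 , 336.1020721]), 'attitude': array([2.89402256e+00, 1.43654431e-03, 5.50514404e-01])}
```

View pics/w1.png

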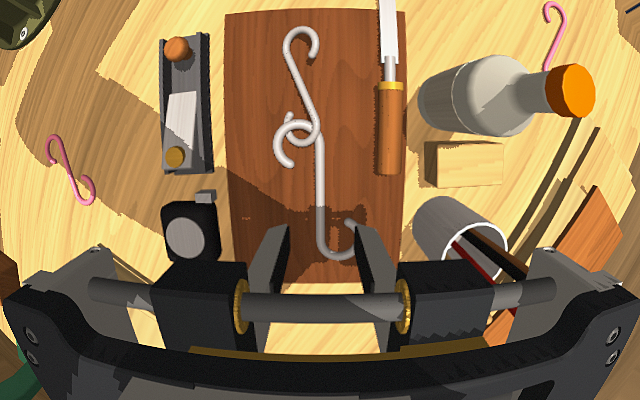

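The wrist picture shows the shank running straight down at column ≈320 (rows 140–240), between the finger tips (≈285 and 360, row 230). The linked bend is at (295,145), the small hook above it to (300,35). The can is right of the right finger. I check the shank line from here.

```bash
cat >> h.py <<'E'
def fray(c,u,v,z):
    x=(np.atleast_1d(u)-c['cx'])/c['fx'];y=(np.atleast_1d(v)-c['cy'])/c['fy'];r=np.hypot(x,y)+1e-9
    d=R.from_euler('xyz',c['attitude']).apply(np.c_[np.sin(r)*x/r,np.sin(r)*y/r,np.cos(r)])
    return c['origin']+d*((z-c['origin'][2])/d[:,2])[:,None]
E
python3 - <<'E'
from h import *
Z=np.load('w1.npz'); p=Z['p'].astype(int); c=get_calibration('wrist')
m=(p.max(2)-p.min(2)<40)&(p.max(2)>95); m[:150]=0;m[235:]=0;m[:,:308]=0;m[:,335:]=0
v,u=np.nonzero(m); 
Xs=np.array([fray(c,u[v==r].mean(),r,13)[0] for r in range(152,204,4)]); print([ (u[v==r].min(),u[v==r].max()) for r in(155,180,200)])
e=Xs[-1]-Xs[0]; print(Xs[[0,-1]].round(1), np.degrees(np.arctan2(-e[1],-e[0])))
T=np.array([601.94,-51.8,13]); f=-e[:2]/np.linalg.norm(e[:2]); n=np.array([-f[1],f[0]]); print('perp offset of shank from tcp',(Xs[:,:2]-T[:2])@n, n)
# along: bend bottoms
print('free bend outer', ((fray(c,340,261,13)[0]-T)[:2])@f)
E
```

```text
[(np.int64(315), np.int64(324)), (np.int64(316), np.int64(324)), (np.int64(316), np.int64(324))]
[[581.9 -20.1  13. ]
 [609.5 -64.2  13. ]] 122.08459322833843
perp offset of shank from tcp [ 0.19111268  0.23382185  0.27690573  0.32038059  0.36426308  0.4085703
  0.45331978 -0.0343152   0.00987225  0.05448993  0.0995564   0.14509077
  0.19111268] [-0.84726478 -0.53117077]
free bend outer -87.74548855753784
```

Call:
jog_arm(
  plan=[0,0,-0.04,0,0,0,0,0,-0.08,0,0,0,0,0,-0.115,0,0,0,0,0,-0.135,0,0,0,0,0,-0.145,0,0,0,0,0,-0.15,0,0,0,0,0,-0.15,0,0,0,0,0,-0.15,0,0,0],
)

```text
clock: 2.65
eef_pos: [603.3, -50.8, 7.0]
eef_rot: [3.14, 0.001, 2.124]
wrist_force: [-0.0, 0.2, -0.4]
finger_gap: 40.1
finger_force: 0.0
```

Call:
jog_arm(
  plan=[0,0,0,0,0,0,0,0,0,0,0,0,0,0,0,0,0,0,0,0,0,0,0,0,0,0,0,0,0,0,0,0,0,0,0,0],
  claw=0.0,
  force=55,
)

```text
clock: 3.25
eef_pos: [602.5, -50.6, 5.5]
eef_rot: [-3.142, -0.0, 2.125]
wrist_force: [-0.7, -0.2, 1.7]
finger_gap: 8.6
finger_force: 55.0
```

Call:
jog_arm(
  plan=[0,0,0.015,0,0,0,0,0,0.03,0,0,0,0,0,0.05,0,0,0,0,0,0.07,2.7,-4.2,0,0,0,0.09,5.3,-8.5,0,0,0,0.11,8,-12.7,0,0,0,0.13,10.6,-17,0,0,0,0.15,13.3,-21.2,0,0,0,0.17,15.9,-25.5,0,0,0,0.19,18.5,-29.7,0,0,0,0.21,21.2,-34,0,0,0,0.23,23.8,-38.2,0,0,0,0.25,26.5,-42.5,0,0,0,0.26,29.2,-46.7,0,0,0,0.26,29.2,-46.7,0,0,0,0.26,29.2,-46.7,0],
)

```text
clock: 4.85
eef_pos: [602.4, -50.7, 265.9]
eef_rot: [2.182, -0.003, 2.127]
wrist_force: [-0.7, -0.9, -2.1]
finger_gap: 8.2
finger_force: 55.0
```

```bash
python3 - <<'E'
from h import *
s=manip.read_state(); print(s['joints'].round(3),s['finger_gap'])
a,_,_=shot('wrist'); b,_,_=shot('side'); t,_,_=shot('top')
b=cv2.resize(b[60:310,180:420],None,fx=1.6,fy=1.6)
t=cv2.resize(t[90:240,250:410],None,fx=2.5,fy=2.5)
a=cv2.resize(a,(400,250)); o=np.zeros((600,800,3),np.uint8)
o[:400,:b.shape[1]]=b; o[:375,400:800]=t[:375,:400]; o[400:,:320]=cv2.resize(a,(320,200)); save('m2',o)
E
```

```text
[-0.467  0.128  1.865  1.108  0.899 -1.649] 8.203419064363414
```

View pics/m2.png

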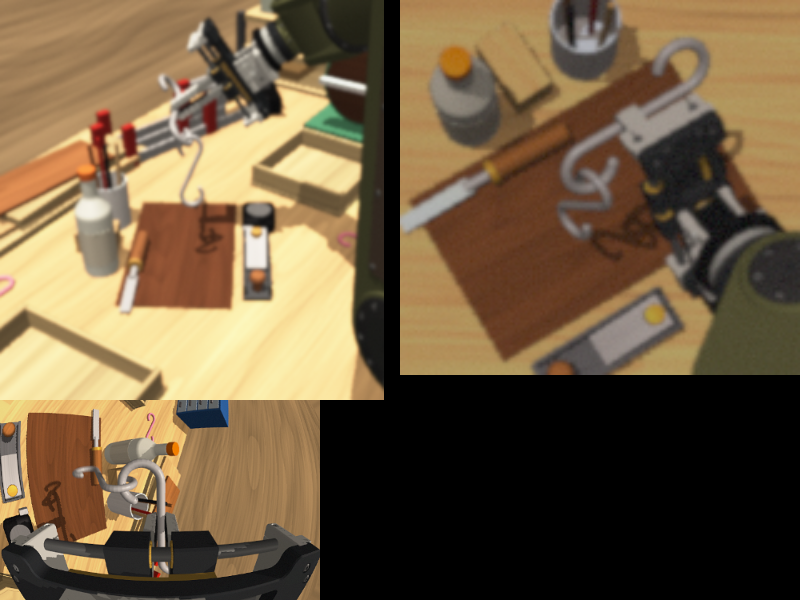

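The large hook is gripped level and tipped, with the small one hanging in its bend (side view, about (190,190) at its lower end). The wrist picture shows the link at about (125,485) of the montage. Carry to the small tray, turning so the tool points along its diagonal.

Call:
jog_arm(
  plan=[-0.003,-0.006,0,0,0,-1.5,-0.009,-0.02,0,0,0,-5,-0.016,-0.038,0,0,0,-9,-0.024,-0.057,0,0,0,-13.5,-0.033,-0.078,0,0,0,-18.3,-0.042,-0.099,0,0,0,-23.3,-0.051,-0.12,0,0,0,-28.3,-0.06,-0.141,0,0,0,-33.3,-0.069,-0.162,0,0,0,-38.3,-0.078,-0.183,0,0,0,-43.3,-0.087,-0.204,0,0,0,-48.3,-0.096,-0.225,0,0,0,-53.3,-0.105,-0.246,0,0,0,-58.3,-0.113,-0.266,0,0,0,-63,-0.121,-0.285,0,0,0,-67.5,-0.128,-0.302,0,0,0,-71.3,-0.133,-0.315,0,0,0,-74.3,-0.136,-0.322,0,0,0,-76.2,-0.138,-0.326,0,0,0,-76.9,-0.138,-0.326,0,0,0,-76.9],
)

```text
clock: 7.0
eef_pos: [464.4, -376.8, 265.4]
eef_rot: [2.18, -0.005, 0.784]
wrist_force: [1.6, 0.2, -2.5]
finger_gap: 8.8
finger_force: 55.0
```

```bash
cat > look.py <<'E'
from h import *
import sys
s=manip.read_state(); print(s['clock'],s['joints'].round(3),s['eef_pos'].round(1),s['eef_rot'].round(3),s['finger_gap'],s['wrist_force'].round(1))
x0,x1,y0,y1=[int(v) for v in sys.argv[2:6]]
a,_,_=shot('wrist'); b,_,_=shot('side'); t,_,_=shot('top')
o=np.zeros((600,800,3),np.uint8)
o[:300,:400]=cv2.resize(b[y0:y1,x0:x1],(400,300)); o[:300,400:]=cv2.resize(t[130:274,390:582],(400,300)); o[300:,:480]=cv2.resize(a,(480,300)); save(sys.argv[1],o)
E
python3 look.py m3 300 460 70 190
```

```text
7.0 [-0.719 -0.03   2.034 -0.295  0.185  0.333] [ 464.4 -376.8  265.4] [ 2.18  -0.005  0.784] 8.817456942866569 [ 1.6  0.2 -2.5]
```

View pics/m3.png

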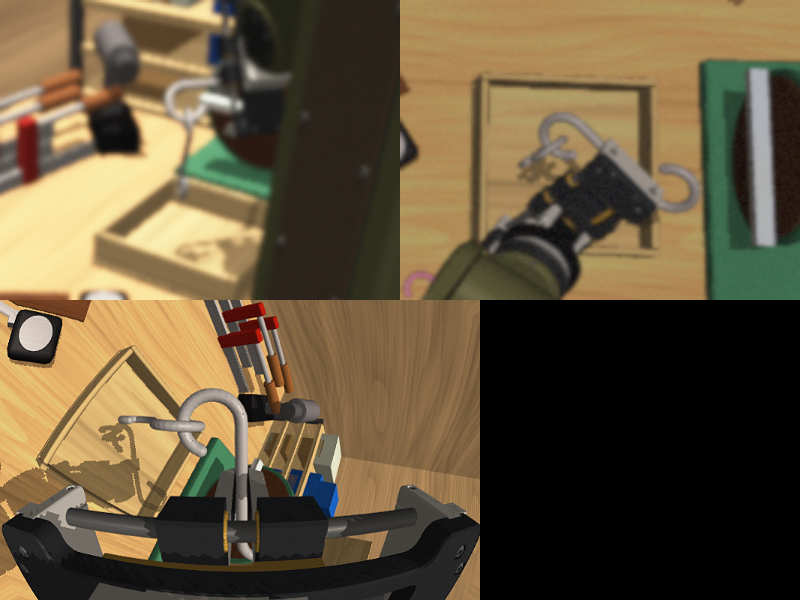

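It's hanging freely over the tray: contact at (200,440) in the wrist view, small hook's lower end still inside the tray outline. I compute rotation vectors for tilt/twist targets.

```bash
cat > tw.py <<'E'
from h import *
tl=np.array([1,1,0])/2**.5; r=np.array([1,-1,0])/2**.5; Z=np.array([0,0,1.])
def ori(a,t):  # tool frame for tilt a, twist t
    a=np.radians(a); z=r*np.sin(a)-Z*np.cos(a); x=tl; y=np.cross(z,x)
    return R.from_rotvec(z*np.radians(t))*R.from_matrix(np.c_[x,y,z])
def rows(a0,t0,p0,L,centre=np.array([478,-391,0])):
    for a,t,rr,tt,h in L:
        v=(ori(a,t)*ori(a0,t0).inv()).as_rotvec(degrees=True); d=(centre+rr*r+tt*tl+h*Z-p0)/1000
        print(', '.join('%g'%q for q in [*d.round(4),*v.round(1)]),end=',\n')
E
python3 - <<'E'
from tw import *
print(ori(55,0).as_euler('xyz'))
f=np.linspace(0,1,14)
rows(55,0,np.array([464.4,-376.8,265.4]),[(55-20*k,45*k,-20+105*k,-53*k,265.4-85*k) for k in f[1:]])
print()
p=478,-391
q=np.array([478,-391,180.4])+85*r-53*tl
rows(35,45,q,[(35,45,85,-53,180.4-52*k) for k in np.linspace(0,1,8)[1:]])
E
```

```text
[ 2.18166156e+00 -2.22044605e-16  7.85398163e-01]
0.0023, -0.0087, -0.0065, 3.1, -0.9, -2,
0.0051, -0.0172, -0.0131, 6.1, -1.8, -4.1,
0.0079, -0.0258, -0.0196, 9.1, -2.6, -6.3,
0.0108, -0.0344, -0.0262, 12, -3.4, -8.5,
0.0136, -0.043, -0.0327, 14.9, -4.1, -10.9,
0.0164, -0.0516, -0.0392, 17.8, -4.9, -13.3,
0.0193, -0.0602, -0.0458, 20.6, -5.6, -15.7,
0.0221, -0.0688, -0.0523, 23.3, -6.2, -18.3,
0.0249, -0.0774, -0.0588, 26, -6.9, -20.9,
0.0277, -0.086, -0.0654, 28.6, -7.5, -23.5,
0.0306, -0.0946, -0.0719, 31.1, -8.1, -26.3,
0.0334, -0.1032, -0.0785, 33.6, -8.7, -29.1,
0.0362, -0.1118, -0.085, 36, -9.2, -32,

0, 0, -0.0074, 0, 0, 0,
0, 0, -0.0149, 0, 0, 0,
0, 0, -0.0223, 0, 0, 0,
0, 0, -0.0297, 0, 0, 0,
0, 0, -0.0371, 0, 0, 0,
0, 0, -0.0446, 0, 0, 0,
0, 0, -0.052, 0, 0, 0,
```

Call:
jog_arm(
  plan=[0.002,-0.009,-0.006,3.1,-0.9,-2,0.005,-0.017,-0.013,6.1,-1.8,-4.1,0.008,-0.026,-0.02,9.1,-2.6,-6.3,0.011,-0.034,-0.026,12,-3.4,-8.5,0.014,-0.043,-0.033,14.9,-4.1,-10.9,0.016,-0.052,-0.039,17.8,-4.9,-13.3,0.019,-0.06,-0.046,20.6,-5.6,-15.7,0.022,-0.069,-0.052,23.3,-6.2,-18.3,0.025,-0.077,-0.059,26,-6.9,-20.9,0.028,-0.086,-0.065,28.6,-7.5,-23.5,0.031,-0.095,-0.072,31.1,-8.1,-26.3,0.033,-0.103,-0.079,33.6,-8.7,-29.1,0.036,-0.112,-0.085,36,-9.2,-32,0.036,-0.112,-0.085,36,-9.2,-32,0.036,-0.112,-0.085,36,-9.2,-32,0.036,-0.112,-0.085,36,-9.2,-32],
)

```text
clock: 8.75
eef_pos: [500.6, -488.1, 180.7]
eef_rot: [2.681, -0.421, 0.098]
wrist_force: [0.9, -0.5, -3.7]
finger_gap: 8.2
finger_force: 55.0
```

```bash
python3 look.py m4 300 460 70 190
```

```text
8.75 [-0.837  0.357  1.625  0.058  0.547  0.696] [ 500.6 -488.1  180.7] [ 2.681 -0.421  0.098] 8.211817892646234 [ 0.9 -0.5 -3.7]
```

View pics/m4.png

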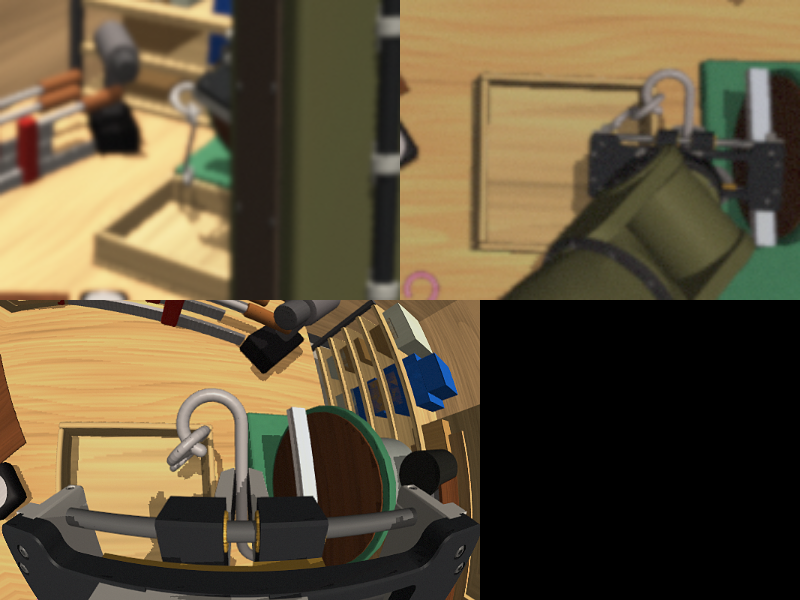

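The pair is still hooked (link at (190,440)), but the gripper is getting near the sanding disc on the right. I shift 102 mm to +y before lowering, and will lean the small hook toward the +x+y corner instead.

Call:
jog_arm(
  plan=[0,0.008,0,0,0,0,0,0.022,0,0,0,0,0,0.038,0,0,0,0,0,0.055,0,0,0,0,0,0.072,0,0,0,0,0,0.088,0,0,0,0,0,0.098,0,0,0,0,0,0.102,0,0,0,0,0,0.102,-0.008,0,0,0,0,0.102,-0.017,0,0,0,0,0.102,-0.026,0,0,0,0,0.102,-0.034,0,0,0,0,0.102,-0.042,0,0,0,0,0.102,-0.047,0,0,0,0,0.102,-0.05,0,0,0,0,0.102,-0.05,0,0,0],
)

```text
clock: 10.5
eef_pos: [500.5, -386.6, 130.1]
eef_rot: [2.682, -0.42, 0.096]
wrist_force: [-0.2, -0.5, -2.4]
finger_gap: 8.9
finger_force: 55.0
```

```bash
cat > look.py <<'E'
from h import *
import sys
s=manip.read_state(); print(s['clock'],s['joints'].round(3),s['eef_pos'].round(1),s['eef_rot'].round(3),s['finger_gap'],s['wrist_force'].round(1))
a,d,_=shot('wrist'); t,_,_=shot('top')
o=np.zeros((600,800,3),np.uint8)
o[:,:]=cv2.resize(a[40:340,120:520],(800,600)); o[:225,:300]=cv2.resize(t[130:274,390:582],(300,225)); save(sys.argv[1],o)
E
python3 look.py m5
python3 - <<'E'
from tw import *
p=np.array([478,-391,130.4])+12.7*r+19.8*tl
rows(35,45,p,[(35,45+33*k,12.7-32.5*k,19.8-39.6*k,130.4-62*k) for k in np.linspace(0,1,17)[1:]])
print()
p=np.array([478,-391,68.4])-19.8*r-19.8*tl
rows(35,78,p,[(35,t,-19.8,-19.8,68.4) for t in np.arange(82,127,4)])
E
```

```text
10.5 [-0.693  0.293  1.848 -0.14   0.394  0.994] [ 500.5 -386.6  130.1] [ 2.682 -0.42   0.096] 8.921366135965302 [-0.2 -0.5 -2.4]
-0.0032, -0.0003, -0.0039, 0.8, -0.8, -1.7,
-0.0064, -0.0006, -0.0078, 1.7, -1.7, -3.4,
-0.0096, -0.0009, -0.0116, 2.5, -2.5, -5.1,
-0.0127, -0.0013, -0.0155, 3.3, -3.3, -6.8,
-0.0159, -0.0016, -0.0194, 4.2, -4.2, -8.4,
-0.0191, -0.0019, -0.0232, 5, -5, -10.1,
-0.0223, -0.0022, -0.0271, 5.9, -5.9, -11.8,
-0.0255, -0.0025, -0.031, 6.7, -6.7, -13.5,
-0.0287, -0.0028, -0.0349, 7.5, -7.5, -15.2,
-0.0319, -0.0031, -0.0388, 8.4, -8.4, -16.9,
-0.0351, -0.0035, -0.0426, 9.2, -9.2, -18.6,
-0.0382, -0.0038, -0.0465, 10, -10, -20.3,
-0.0414, -0.0041, -0.0504, 10.9, -10.9, -22,
-0.0446, -0.0044, -0.0542, 11.7, -11.7, -23.7,
-0.0478, -0.0047, -0.0581, 12.5, -12.5, -25.3,
-0.051, -0.005, -0.062, 13.4, -13.4, -27,

0, 0, 0, 1.6, -1.6, -3.3,
0, 0, 0, 3.2, -3.2, -6.6,
0, 0, 0, 4.9, -4.9, -9.8,
0, 0, 0, 6.5, -6.5, -13.1,
0, 0, 0, 8.1, -8.1, -16.4,
0, 0, 0, 9.7, -9.7, -19.7,
0, 0, 0, 11.4, -11.4, -22.9,
0, 0, 0, 13, -13, -26.2,
0, 0, 0, 14.6, -14.6, -29.5,
0, 0, 0, 16.2, -16.2, -32.8,
0, 0, 0, 17.8, -17.8, -36,
0, 0, 0, 19.5, -19.5, -39.3,
```

View pics/m5.png

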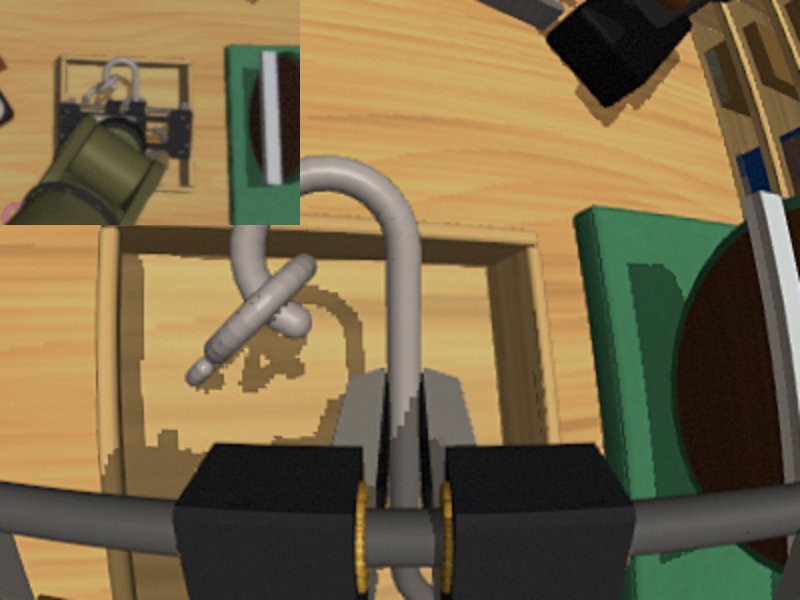

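The small hook hangs in the bend near the tip (link at (265,300), tip at (300,325)), foot over the tray floor at (195,375). I lower while moving the large hook back so the small one leans low, with a flatter tilt (25°).

```bash
python3 - <<'E'
from tw import *
p=np.array([478,-391,130.4])+12.7*r+19.8*tl
rows(35,45,p,[(35-10*k,45+15*k,12.7-32.5*k,19.8-39.6*k,130.4-74*k) for k in np.linspace(0,1,20)[1:]])
E
```

```text
-0.0027, -0.0003, -0.0039, 0.7, 0.1, -0.6,
-0.0054, -0.0005, -0.0078, 1.4, 0.1, -1.3,
-0.008, -0.0008, -0.0117, 2.1, 0.2, -2,
-0.0107, -0.0011, -0.0156, 2.7, 0.2, -2.6,
-0.0134, -0.0013, -0.0195, 3.4, 0.3, -3.3,
-0.0161, -0.0016, -0.0234, 4.1, 0.4, -4,
-0.0188, -0.0018, -0.0273, 4.7, 0.5, -4.6,
-0.0215, -0.0021, -0.0312, 5.4, 0.5, -5.3,
-0.0241, -0.0024, -0.0351, 6.1, 0.6, -6,
-0.0268, -0.0026, -0.0389, 6.7, 0.7, -6.7,
-0.0295, -0.0029, -0.0428, 7.4, 0.8, -7.4,
-0.0322, -0.0032, -0.0467, 8, 0.9, -8.1,
-0.0349, -0.0034, -0.0506, 8.6, 1, -8.7,
-0.0376, -0.0037, -0.0545, 9.3, 1.1, -9.4,
-0.0402, -0.004, -0.0584, 9.9, 1.2, -10.2,
-0.0429, -0.0042, -0.0623, 10.5, 1.4, -10.9,
-0.0456, -0.0045, -0.0662, 11.1, 1.5, -11.6,
-0.0483, -0.0048, -0.0701, 11.7, 1.6, -12.3,
-0.051, -0.005, -0.074, 12.3, 1.7, -13,
```

Call:
jog_arm(
  plan=[-0.003,0,-0.004,0.7,0.1,-0.6,-0.005,0,-0.008,1.4,0.1,-1.3,-0.008,-0.001,-0.012,2.1,0.2,-2,-0.011,-0.001,-0.016,2.7,0.2,-2.6,-0.013,-0.001,-0.02,3.4,0.3,-3.3,-0.016,-0.002,-0.023,4.1,0.4,-4,-0.019,-0.002,-0.027,4.7,0.5,-4.6,-0.022,-0.002,-0.031,5.4,0.5,-5.3,-0.024,-0.002,-0.035,6.1,0.6,-6,-0.027,-0.003,-0.039,6.7,0.7,-6.7,-0.03,-0.003,-0.043,7.4,0.8,-7.4,-0.032,-0.003,-0.047,8,0.9,-8.1,-0.035,-0.003,-0.051,8.6,1,-8.7,-0.038,-0.004,-0.054,9.3,1.1,-9.4,-0.04,-0.004,-0.058,9.9,1.2,-10.2,-0.043,-0.004,-0.062,10.5,1.4,-10.9,-0.046,-0.004,-0.066,11.1,1.5,-11.6,-0.048,-0.005,-0.07,11.7,1.6,-12.3,-0.051,-0.005,-0.074,12.3,1.7,-13],
)

```text
clock: 12.5
eef_pos: [452.8, -393.3, 59.5]
eef_rot: [2.907, -0.386, -0.219]
wrist_force: [18.1, -1.7, 6.1]
finger_gap: 8.1
finger_force: 55.2
```

```bash
python3 look.py m6
python3 - <<'E'
from tw import *
p=np.array([478,-391,56.4])-19.8*r-19.8*tl
rows(25,60,p,[(25,t,-19.8,-19.8,56.4) for t in np.arange(64,117,4)])
E
```

```text
12.5 [-0.774  0.381  1.865 -0.01   0.447  1.07 ] [ 452.8 -393.3   59.5] [ 2.907 -0.386 -0.219] 8.082998602164523 [18.1 -1.7  6.1]
0, 0, 0, 1.2, -1.2, -3.6,
0, 0, 0, 2.4, -2.4, -7.3,
0, 0, 0, 3.6, -3.6, -10.9,
0, 0, 0, 4.8, -4.8, -14.5,
0, 0, 0, 6, -6, -18.1,
0, 0, 0, 7.2, -7.2, -21.8,
0, 0, 0, 8.4, -8.4, -25.4,
0, 0, 0, 9.6, -9.6, -29,
0, 0, 0, 10.8, -10.8, -32.6,
0, 0, 0, 12, -12, -36.3,
0, 0, 0, 13.1, -13.1, -39.9,
0, 0, 0, 14.3, -14.3, -43.5,
0, 0, 0, 15.5, -15.5, -47.1,
0, 0, 0, 16.7, -16.7, -50.8,
```

View pics/m6.png

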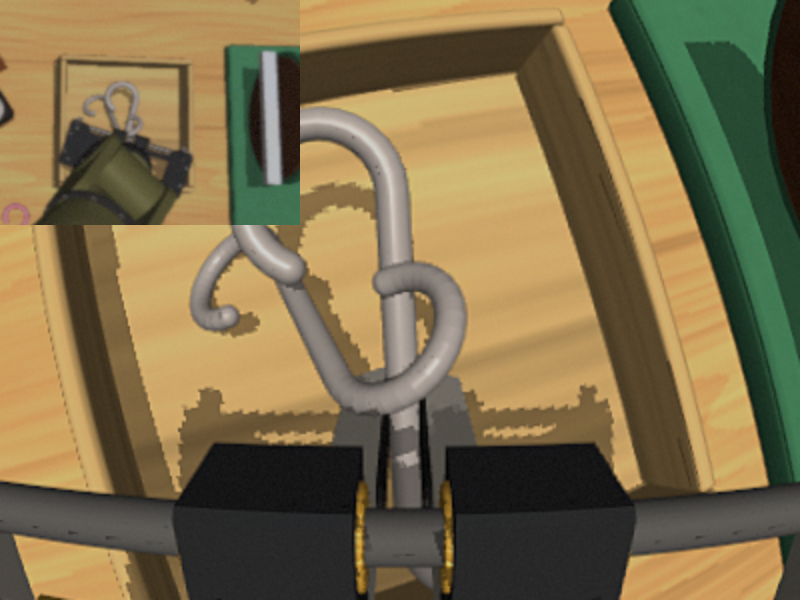

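The picture shows the small hook's free bend on the tray floor at the left (205,290). Its shank passes under the large hook's tip (290,270), and its linked bend lies over the large shank at (385,280)–(385,400), so it is partway out of the gap. The 18 N force means the large hook's lower bend is touching the −x wall. I back off and then measure heights with depth.

Call:
jog_arm(
  plan=[0.006,0,0.002,0,0,0,0.012,0,0.004,0,0,0,0.018,0,0.006,0,0,0,0.022,0,0.006,0,0,0,0.024,0,0.006,0,0,0,0.024,0,0.006,0,0,0],
)

```text
clock: 13.2
eef_pos: [473.6, -391.5, 62.2]
eef_rot: [2.912, -0.377, -0.222]
wrist_force: [-1.7, 0.4, -1.8]
finger_gap: 8.5
finger_force: 54.9
```

```bash
python3 - <<'E'
from h import *
s=manip.read_state(); print(s['eef_pos'].round(1),s['wrist_force'].round(1))
c=get_calibration('wrist'); p,d,_=shot('wrist'); np.savez('w7.npz',p=p,d=d); save('w7',p)
def P(u,v):
    x=(u-c['cx'])/c['fx'];y=(v-c['cy'])/c['fy'];r=np.hypot(x,y)+1e-9
    k=np.stack([np.sin(r)*x/r,np.sin(r)*y/r,np.cos(r)],-1); k=k/k[...,2:]*d[v,u][...,None]
    return c['origin']+R.from_euler('xyz',c['attitude']).apply(k.reshape(-1,3))
g=p.astype(int); m=(g.max(2)-g.min(2)<38)&(g.max(2)>70); m[:60]=0
# height map: print for steel pixels grid
for v in range(88,246,7):
    row=''
    for u in range(200,370,5):
        X=P(np.array([u]),np.array([v]))[0]; row+='%4d'%X[2] if m[v,u] else '   .'
    print(v,row)
for q in((322,160),(322,200)): print(P(np.array([q[0]]),np.array([q[1]])).round())
print('cols 200..365 step5')
E
```

```text
[ 473.6 -391.5   62.2] [-1.7  0.4 -1.8]
88    .   .   .   .   .   .   .   .   .   .   .   .   .   .   .   .   .   .   .   .   .   .   .   .   .   .   .   .   .   .   .   .   .   .
95    .   .   .   .   .   .   .   .   .   .   .   .  89  92  92  94  94  95  96  95  95  97   .   .   .   .   .   .   .   .   .   .   .   .
102    .   .   .   .   .   .   .   .   .   .  87  89  90  91  90  92  91  92  94  95  95  96  97  96   .   .   .   .   .   .   .   .   .   .
109   52   .   .   .   .   .   .   .   .  85  88  89  89   .   .   .   .   .   .   .  91  96  96  96  94   .   .   .   .   .   .   .   .   .
116    .   .   .   .   .   .   .   .  83  85  85  87   .   .   .   .   .   .   .   .   .   .  93  95  95   .   .   .   .   .   .   .   .   .
123    .   .   .   .   .   .  14   .  83  84  83   .   .   .   .   .   .   .   .   .   .   .  90  94  94  94   .   .   .   .   .   .   .   .
130    .   .   .   .   .   .   .   .  83  84  81   .   .   .   .   .   .   .   .   .   .   .   .  91  93  93   .   .   .   .   .   .   .   .
137    .   .   .   .   .   .   .   .  80  81  80   .   .   .   .   .   .   
[... 1544 characters left out ...]
  72  80  81  82   .   .   .  77  79  80   .   .   . 116 117 119 118   .
221    .   .   .   .   .   .  30  37  41  42  40   .   .   .   .   .   .   .  85  89  90   .   .  76  79  77   .   . 115 117 251 116   .   .
228    .   .   .   .   .   .   .   .   .   .   .   .   .   .   .   .   .   .   .  90  93  94  71  74  78  78   . 113 115 116 118   .   .   .
235    .   .   .   .   .   .   .   .   .   .   .   .   .   .   .   .   .   .   .  89  95  98 101 103 106 110 112 113 115 115  85   .   .   .
242    .   .   .   .   .   .   .   .   .   .   .   .   .   .   .   .   .   .   .  89  91 100 103 106 107 110 110 113 110  96  96   .   .   .
[[ 517. -399.   89.]]
[[ 496. -394.   83.]]
cols 200..365 step5
```

Depth confirms it: the small hook's foot is on the floor (z≈17–24), its shank passes 35 mm below the large tip, and its linked bend merely rests on top of the large shank (z≈90–118). It is already outside the hook's mouth. I lower and flatten the large hook so the small one sinks, then slide the shank out from under it toward −y with some more twist.

```bash
python3 - <<'E'
from tw import *
c=np.array([473.6,-391.5,0])
print(ori(25,60).as_euler('xyz'))
p=c+62.4*Z
rows(25,60,p,[(25-12*k,60,0,0,62.4-20*k) for k in np.linspace(0,1,9)[1:]],c)
print()
p=c+42.4*Z; w=np.array([-.29,-.93,0])
for k in np.linspace(0,1,17)[1:]: rows(13,60,p,[(13,60+30*k,0,0,42.4)],c+w*55*k)
E
```

```text
[ 2.91253096 -0.37470515 -0.21819086]
0, 0, -0.0025, 1.1, 1.1, 0,
0, 0, -0.005, 2.1, 2.1, 0,
0, 0, -0.0075, 3.2, 3.2, 0,
0, 0, -0.01, 4.2, 4.2, 0,
0, 0, -0.0125, 5.3, 5.3, 0,
0, 0, -0.015, 6.4, 6.4, -0,
0, 0, -0.0175, 7.4, 7.4, 0,
0, 0, -0.02, 8.5, 8.5, 0,

-0.001, -0.0032, 0, 0.3, -0.3, -1.8,
-0.002, -0.0064, 0, 0.6, -0.6, -3.7,
-0.003, -0.0096, 0, 0.9, -0.9, -5.5,
-0.004, -0.0128, 0, 1.2, -1.2, -7.3,
-0.005, -0.016, 0, 1.5, -1.5, -9.1,
-0.006, -0.0192, 0, 1.8, -1.8, -11,
-0.007, -0.0224, 0, 2.1, -2.1, -12.8,
-0.008, -0.0256, 0, 2.4, -2.4, -14.6,
-0.009, -0.0288, 0, 2.7, -2.7, -16.4,
-0.01, -0.032, 0, 3, -3, -18.3,
-0.011, -0.0352, 0, 3.3, -3.3, -20.1,
-0.012, -0.0384, 0, 3.6, -3.6, -21.9,
-0.013, -0.0416, 0, 3.9, -3.9, -23.8,
-0.014, -0.0448, 0, 4.2, -4.2, -25.6,
-0.015, -0.048, 0, 4.5, -4.5, -27.4,
-0.0159, -0.0511, 0, 4.8, -4.8, -29.2,
```

Call:
jog_arm(
  plan=[0,0,-0.003,1.1,1.1,0,0,0,-0.005,2.1,2.1,0,0,0,-0.008,3.2,3.2,0,0,0,-0.01,4.2,4.2,0,0,0,-0.013,5.3,5.3,0,0,0,-0.015,6.4,6.4,0,0,0,-0.018,7.4,7.4,0,0,0,-0.02,8.5,8.5,0,0,0,-0.02,8.5,8.5,0,0,0,-0.02,8.5,8.5,0],
)

```text
clock: 14.25
eef_pos: [473.4, -391.6, 42.3]
eef_rot: [3.025, -0.198, -0.254]
wrist_force: [-0.1, 0.3, -2.0]
finger_gap: 8.3
finger_force: 55.0
```

```bash
cat > hm.py <<'E'
from h import *
import sys
s=manip.read_state(); print(s['clock'],s['eef_pos'].round(1),s['wrist_force'].round(1),s['joints'].round(2))
c=get_calibration('wrist'); p,d,_=shot('wrist'); np.savez('w.npz',p=p,d=d); save(sys.argv[1],p)
def P(u,v):
    u=np.atleast_1d(u);v=np.atleast_1d(v)
    x=(u-c['cx'])/c['fx'];y=(v-c['cy'])/c['fy'];r=np.hypot(x,y)+1e-9
    k=np.stack([np.sin(r)*x/r,np.sin(r)*y/r,np.cos(r)],-1); k=k/k[...,2:]*d[v,u][...,None]
    return c['origin']+R.from_euler('xyz',c['attitude']).apply(k)
g=p.astype(int); m=(g.max(2)-g.min(2)<38)&(g.max(2)>70)
a=[int(q) for q in sys.argv[2:]] or [150,400,88,250]
for v in range(a[2],a[3],7):
    print(v,''.join('%4d'%P(u,v)[0,2] if m[v,u] else '   .' for u in range(a[0],a[1],6)))
E
python3 hm.py w8
```

```text
14.25 [ 473.4 -391.6   42.3] [-0.1  0.3 -2. ] [-0.75  0.51  1.66 -0.01  0.74  1.1 ]
88    .   .   .   .   .   .   .   .   .   .   .   .   .   .   .   .   .   .   .   .   .   .  58   8   .   .   .   .   .   .   .   .   .   .   .   .   .   .   .   .   .   .
95    .   .   .   .   .   .   .   .   .   .   .   .   .   .   .   .   .   .   .  61  62  62  63  63  63  64  61   .   .   .   .   .   .   .   .   .   .   .   .   .   .   .
102    .   .   .   .   .   .   .   .   .   .   .   .   .   .   .   .   .  58  59  60  60  61  61  62  63  64  64  63   .   .   .   .   .   .   .   .   .   .   .   .   .   .
109    .   .   .   .   .   .   .   .   .   .   .   .   .   .   .   .  58  60  58  57   .   .   .   .   .  61  64  63  63   .   .   .   .   .   .   .   .   .   .   .   .   .
116    .   .   .   .   .   .   .   .   .   .   .   .   .   .   .   .  58  59  56   .   .   .   .   .   .   .  60  63  64  62   .   .   .   .   .   .   .   .   .   .   .   .
123    .   .   .   .   .   .   .   .   .   .   .   .   .   .   .  57  57  56   .   .   .   .   .   .   .   .   .  61  63  64   .   .   .   .   .   .   . 
[... 2433 characters left out ...]
   .   .
228    .   .   .   .   .   .   .   .   .   .   .   .   .   .   .   .   .   .   .   .   .   .   .   .   .  50  52   .  55  69  72  74  74  75  76  74  72  70  70  63   .   .
235    .   .   .   .   .   .   .   .   .   .   .   .   .   .   .   .   .   .   .   .   .   .   .   .  61  62  61   .  56  56   .   .  75  75  75  75  77  74  70   .   .   .
242    .   .   .   .   .   .   .   .   .   .   .   .   .   .   .   .   .   .   .   .   .   .   .   .  72  72  73   .  53  56   .  74  74  76   .   .   .   .   .   .   .   .
249    .   .   .   .   .   .   .   .   .   .   .   .   .   .   .   .   .   .   .   .   .   .   .   .  81  80  82   .  54  55   .  84  83  85  83   .   .   .   .   .   .   .
```

The small hook has now slid so that its shank lies across the large shank (z≈66 at (320,214)), with the bend hanging on the right and the foot on the floor at left. Pulling sideways could re-link it, so I'll lay both down flat in the small tray, let go, then move the hooks one at a time.

Call:
jog_arm(
  plan=[0,0,-0.003,1,1,0,0,0,-0.006,2,2,0,0,0,-0.009,3,3,0,0,0,-0.012,4,4,0,0,0,-0.015,5,5,0,0,0,-0.018,6,6,0,0,0,-0.021,7,7,0,0,0,-0.024,8,8,0,0,0,-0.026,9,9,0,0,0,-0.028,9.2,9.2,0,0,0,-0.028,9.2,9.2,0,0,0,-0.028,9.2,9.2,0],
)

```text
clock: 15.5
eef_pos: [473.3, -391.5, 14.2]
eef_rot: [3.14, -0.001, -0.266]
wrist_force: [-0.4, -0.8, -2.4]
finger_gap: 8.5
finger_force: 54.9
```

```bash
python3 hm.py w9 150 400 67 250
```

```text
15.5 [ 473.3 -391.5   14.2] [-0.4 -0.8 -2.4] [-0.75  0.65  1.49 -0.    1.    1.09]
67    .   .   .   .   .   .   .   .   .   .   .   .   .   .  48   .  40   .  31  26   .   .   .   .   .   .   .   .   .   .   .   .   .   .   .   .   .   .   .   .   .   .
74    .   .   .   .   .   .   .   .   .   .   .  45  41   .   .   .   .   .   .   .   .   .   .   .   .   .   .   .   .   .   .   .   .   .   .   .   .   .   .   .   .   .
81    .   .   .   .   .   .   .  51   .  39   .   .  26   .   .   .   .   .   .   .   .   .   .   .   .   .   .   .   .   .   .   .   .   .   .   .   .   .   .   .   .   .
88    .   .   .   .  49  45 194  34   .  22   .   .   .   .   .   .   .   .   .   .   .   .   .   .   .   .   .   .   .   .   .   .   .   .   .   .   .   .   .   .   .   .
95    .   .   .   .   .   .   .   .   .   .   .   .   .   .   .   .   .   .   .  18  19  20  19  21  21  19  17   .   .   .   .   .   .   .   .   .   .   .   .   .   .   .
102    .   .   .   .   .   .   .   .   .   .   .   .   .   .   .   .   .  19  21  21  19  19  19  20  20  20  20  20   .   .   .   .   .   .   .   .   .   . 
[... 2948 characters left out ...]
  32   .
228   40  34   .   .  15   .   .   .   .   .   .   .   .   .   .   .   .   .   .   .   .   .   .   .   .  23  23   .  44  46  48  47  48  47   .   .   .   .   .  41  38   .
235   44  37  32   .  17   .   .   .   .   .   .   .   .   .   .   .   .   .   .   .   .   .   .   .  33  33  34   .  27  27   .  47  49  50  50  49  49  47  46  45   .   .
242    .   .  35  28   .  13   .   .   .   .   .   .   .   .   .   .   .   .   .   .   .   .   .   .  44  45  45   .  27  26   .  44  44  50  51  51  49  49  47   .   .   .
249    .   .  38  30   .   .   .   .   .   .   .   .   .   .   .   .   .   .   .   .   .   .   .   .  54  54  53   .  27  27   . 194  54  53  53   .   .   .   .   .   .   .
```

The small hook now just stands across the large shank (crossing top z≈42, shank top 25) and is beside, not under, the large tip (both z≈22). It can be lifted straight off. I level the large hook on the tray floor, let go and rise.

Call:
jog_arm(
  plan=[0,0,0,1.7,1.7,0,0,0,-0.001,3.5,3.5,0,0,0,-0.003,3.5,3.5,0,0,0,-0.003,3.5,3.5,0],
)

```text
clock: 15.95
eef_pos: [473.7, -391.8, 11.3]
eef_rot: [-3.101, 0.072, -0.264]
wrist_force: [1.3, -1.3, 1.0]
finger_gap: 8.6
finger_force: 55.0
```

Call:
jog_arm(
  plan=[0,0,0,0,0,0,0,0,0,0,0,0,0,0,0,0,0,0,0,0,0,0,0,0],
  claw=0.022,
)

```text
clock: 16.35
eef_pos: [473.5, -391.6, 11.5]
eef_rot: [-3.101, 0.074, -0.264]
wrist_force: [0.1, 1.0, 0.1]
finger_gap: 21.5
finger_force: 0.1
```

Call:
jog_arm(
  plan=[0,0,0.01,0,0,0,0,0,0.025,0,0,0,0,0,0.045,0,0,0,0,0,0.065,-3.5,-3.5,0,0,0,0.09,-3.5,-3.5,0,-0.02,0,0.12,-3.5,-3.5,0,-0.02,0,0.12,-3.5,-3.5,0,-0.02,0,0.12,-3.5,-3.5,0],
)

```text
clock: 17.15
eef_pos: [453.7, -392.0, 133.0]
eef_rot: [3.139, -0.003, -0.266]
wrist_force: [0.3, 0.6, -0.7]
finger_gap: 22.0
finger_force: 0.0
```

```bash
python3 hm.py w10 160 400 95 250; python3 - <<'E'
import cv2,glob
a=cv2.imread('pics/w10.png'); cv2.imwrite('pics/v10.png',cv2.resize(a[50:290,150:470],(800,600)))
E
```

```text
17.15 [ 453.7 -392.   133. ] [ 0.3  0.6 -0.7] [-0.77  0.47  1.46 -0.    1.21  1.06]
95    .   .   .   .   .   .   .   .   .   .   .   .   .   .   .   .   .   .   .  18  14   .   .   .  18  19  13   .   .   .   .   .   .   .   .   .   .   .   .   .
102    .   .   .   .   .  39   .   .   .   .   .   .   .   .   .   .   .   .  19  17   .   .   .   .   .  18  19   .   .   .   .   .   .   .   .   .   .   .   .   .
109    .   .   .   .   .   .   .   .   .   .   .   .   .   .   .   .   .   .  19  16   .   .   .   .   .  16  20   .   .   .   .   .   .   .   .   .   .   .   .   .
116    .   .   .   .   .   .   .  16   .   .   .   .   .   .   .   .   .   .  19  18   .   .   .   .   .  17  18   .   .   .   .   .   .   .   .   .   .   .   .   .
123    .   .   .   .   .   .  38   .   .   .   .   .   .   .   .   .   .   .   .  18  16   .   .   .   .   .  19   .   .   .   .   .   .   .   .   .   .   .   .   .
130    .   .   .   .   .   .  42   .   .   .   .   .   .   .  16  15  15   .   .   .  20  17   .   .   .   .  19   .   .   .   .   .   .   .   .   .   .   .   .   .
137    .   .   .   .   .   
[... 2077 characters left out ...]
   .   .   .  18  17   .   .   .   .   .
228    .   .   .   .   .   .   .   .   .   .   .   .  26   .   .   .   .   .   .   .   .   .   . 140   .   .  17  19  15   .   . 141 140 141   .   .   .   .   .   .
235    .   .   .   .   .   .   .   .   .   .   .  49  34  19   .   .   .   .   .   .   . 154 153 152   .   .   .   .  20  19   . 153 153 152   .   .   .   .   .   .
242    .   .   .   .   .   .   .   .   .   .   .   .  39   .   .   .   .   .   .   . 162 163 164   .   .   .   .   .   .   .   .   . 162 164   .   .   .   .   .   .
249    .   .   .   .   .   .   .   .   .   .   .   .   .  31   .   .   .   .   .   . 172 172 171   .   .   .   .   .   .   .   .   . 172 173 173   .   .   .  15   .
```

View pics/v10.png

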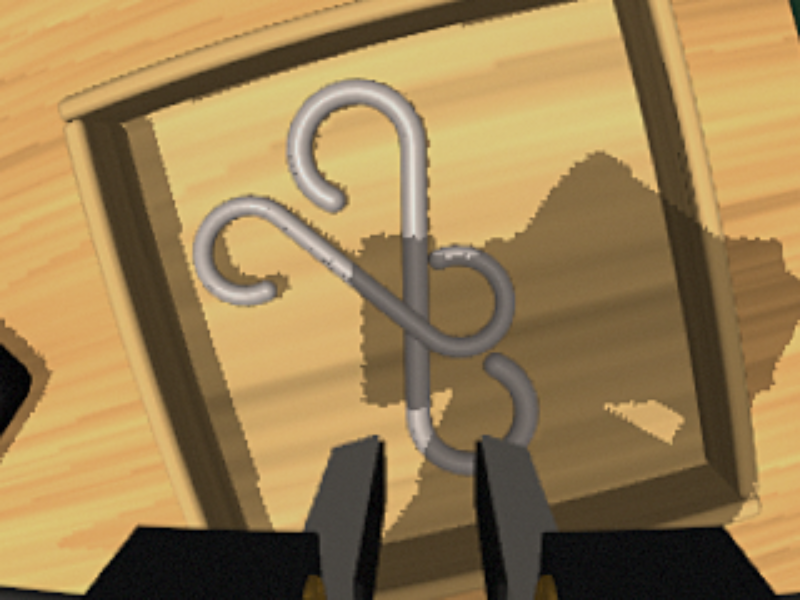

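Last picture: the hooks are fully apart. The large one lies flat (shank at crop x≈415, y 140–430). The small one lies across it, its shank from (262,203) to (432,340), with nothing of it under the large bar. I pick the small one between the large tip (345,205) and the large shank.

```bash
cat > fit.py <<'E'
from h import *
Zz=np.load('w.npz'); p=Zz['p']; d=Zz['d']; c=get_calibration('wrist')
v,u=np.mgrid[50:290,150:470]; v=v.ravel();u=u.ravel()
x=(u-c['cx'])/c['fx'];y=(v-c['cy'])/c['fy'];r_=np.hypot(x,y)+1e-9
k=np.stack([np.sin(r_)*x/r_,np.sin(r_)*y/r_,np.cos(r_)],-1); k=k/k[:,2:]*d[v,u][:,None]
X=c['origin']+R.from_euler('xyz',c['attitude']).apply(k)
g=p[v,u].astype(int); steel=(g.max(1)-g.min(1)<38)&(X[:,2]>12)&(X[:,2]<36)
cx=(u-150)/.4;cy=(v-50)/.4
def line(a,b,w):
    a=np.array(a,float);b=np.array(b,float);e=(b-a)/np.linalg.norm(b-a);q=np.c_[cx,cy]-a
    t=q@e;s=q@[-e[1],e[0]];m=steel&(t>0)&(t<np.linalg.norm(b-a))&(abs(s)<w)
    f=cv2.fitLine(X[m].astype(np.float32),cv2.DIST_HUBER,0,.01,.01).ravel(); return f[:3],f[3:],m
def at(px): 
    i=np.argmin((cx-px[0])**2+(cy-px[1])**2); return X[i]
E
python3 - <<'E'
from fit import *
fs,ps,ms=line((285,222),(395,308),16); fl,pl,ml=line((415,160),(415,260),14)
print('small dir',fs,ps,ms.sum(),'large dir',fl,pl,ml.sum())
es=fs[:2]/np.linalg.norm(fs[:2]); es*=np.sign(es@(at((395,308))-at((285,222)))[:2]); ns=np.array([-es[1],es[0]])
el=fl[:2]/np.linalg.norm(fl[:2]); nl=np.array([-el[1],el[0]])
print('es',es,'ang',np.degrees(np.arctan2(es[1],es[0])))
for nm,q in(('tipL',(342,205)),('tipL2',(335,198)),('mouth pt',(344,268)),('small left',(197,240)),('C right',(512,300)),('shank at',(415,250)),('large top',(355,82)),('largelow',(455,470)),('tray L in',(150,250)),('trayR',(700,400))):
    Xq=at(q); print(nm,Xq.round(1),'along/perp small',((Xq[:2]-ps[:2])@es).round(1),((Xq[:2]-ps[:2])@ns).round(1))
# crossing of lines
A=np.c_[es,-el]; t=np.linalg.solve(A,pl[:2]-ps[:2]); print('crossing along small',t[0], ps[:2]+t[0]*es)
E
```

```text
small dir [ 0.7946794   0.59088403 -0.139071  ] [ 500.79263  -369.47147    20.821285] 443 large dir [ 9.6832263e-01 -2.4970064e-01 -9.1035978e-04] [ 513.01886  -401.69705    17.776651] 390
es [-0.80247754 -0.59668237] ang -143.36734
tipL [ 522.1 -375.1    7.5] along/perp small -13.8 17.2
tipL2 [ 525.7 -374.1   16.3] along/perp small -17.2 18.6
mouth pt [ 499.2 -371.1   22.3] along/perp small 2.2 0.4
small left [ 525.7 -318.6   21.3] along/perp small -50.3 -26.0
C right [ 470.3 -429.    21.3] along/perp small 60.0 29.6
shank at [ 498.3 -398.2   19.4] along/perp small 19.2 21.5
large top [ 566.  -393.4   17.3] along/perp small -38.1 58.1
largelow [ 407.8 -390.    17.5] along/perp small 86.8 -39.0
tray L in [ 527.9 -298.4   21.3] along/perp small -64.1 -40.9
trayR [ 409.8 -495.2   18.8] along/perp small 148.1 46.6
crossing along small 36.17747 [ 471.76102 -391.05792]
```

Call:
jog_arm(
  plan=[0.0445,0.024,0,0,0,8.5,0.0445,0.024,0,0,0,17,0.0445,0.024,0,0,0,25.5,0.0445,0.024,-0.02,0,0,34,0.0445,0.024,-0.04,0,0,42.5,0.0445,0.024,-0.06,0,0,51.8,0.0445,0.024,-0.06,0,0,51.8,0.0445,0.024,-0.06,0,0,51.8,0.0445,0.024,-0.06,0,0,51.8],
  claw=0.02,
)

```text
clock: 18.1
eef_pos: [498.5, -367.9, 72.4]
eef_rot: [3.139, -0.002, 0.635]
wrist_force: [1.3, -0.1, 0.3]
finger_gap: 19.9
finger_force: 0.0
```

```bash
python3 - <<'E'
from h import *
s=manip.read_state(); print(s['clock'],s['eef_pos'],s['eef_rot'],s['finger_gap'],s['joints'].round(2))
c=get_calibration('wrist'); p,d,_=shot('wrist'); save('w11',p)
v,u=np.mgrid[100:230,200:440]; v=v.ravel();u=u.ravel()
x=(u-c['cx'])/c['fx'];y=(v-c['cy'])/c['fy'];r_=np.hypot(x,y)+1e-9
k=np.stack([np.sin(r_)*x/r_,np.sin(r_)*y/r_,np.cos(r_)],-1); k=k/k[:,2:]*d[v,u][:,None]
X=c['origin']+R.from_euler('xyz',c['attitude']).apply(k)
g=p[v,u].astype(int); st=(g.max(1)-g.min(1)<38)&(X[:,2]>14)&(X[:,2]<36)
ps=np.array([500.8,-369.5]);es=np.array([-.8025,-.5967]);ns=np.array([.5967,-.8025])
a=(X[:,:2]-ps)@es;t=(X[:,:2]-ps)@ns
m=st&(a>-25)&(a<30)&(abs(t)<9); print(m.sum(),[ (b,t[m&(abs(a-b)<5)].mean().round(1),X[m&(abs(a-b)<5),2].max().round(1)) for b in(-20,-10,0,10,20)])
m=st&(t>11)&(a<5)&(a>-40)&(t<30); print('tip: max a',a[m].max() if m.any() else None)
m=st&(t>13)&(t<19)&(a>5)&(a<40); print('shank left edge at s~16',a[m].min() if m.any() else None)
E
```

```text
18.1 [ 498.4957976  -367.87220871   72.38764466] [ 3.13854240e+00 -1.56077176e-03  6.35226774e-01] 19.93753735358459 [-0.7   0.58  1.44  0.    1.11  0.24]<stdin>:11: RuntimeWarning: Mean of empty slice.
  ret = ret.dtype.type(ret / rcount)
Traceback (most recent call last):
ValueError: zero-size array to reduction operation maximum which has no identity
```

Call:
jog_arm(
  plan=[0,0,-0.015,0,0,0,0,0,-0.03,0,0,0,0,0,-0.042,0,0,0,0,0,-0.05,0,0,0,0,0,-0.056,0,0,0,0,0,-0.06,0,0,0,0,0,-0.06,0,0,0],
)

```text
clock: 18.85
eef_pos: [497.9, -367.6, 11.0]
eef_rot: [3.14, -0.001, 0.638]
wrist_force: [0.0, 0.4, 0.3]
finger_gap: 19.6
finger_force: 0.0
```

Call:
jog_arm(
  plan=[0,0,0,0,0,0,0,0,0,0,0,0,0,0,0,0,0,0,0,0,0,0,0,0,0,0,0,0,0,0],
  claw=0.0,
  force=40,
)

```text
clock: 19.35
eef_pos: [498.2, -367.9, 11.9]
eef_rot: [3.139, -0.002, 0.638]
wrist_force: [1.1, -1.5, 2.9]
finger_gap: 6.7
finger_force: 40.0
```

Gripped. The small hook lifts straight up, turns −37°, and goes to the free lower-left of the small tray.

Call:
jog_arm(
  plan=[0,0,0.008,0,0,0,0,0,0.02,0,0,0,0,0,0.04,0,0,0,0,0,0.055,0,0,0,0,0,0.06,0,0,0,-0.012,0.008,0.06,0,0,-7,-0.024,0.016,0.06,0,0,-15,-0.036,0.024,0.06,0,0,-23,-0.044,0.03,0.06,0,0,-31,-0.046,0.031,0.06,0,0,-36.6,-0.046,0.031,0.06,0,0,-36.6,-0.046,0.031,0.06,0,0,-36.6],
)

```text
clock: 20.55
eef_pos: [452.1, -336.7, 71.4]
eef_rot: [3.14, -0.001, 0.003]
wrist_force: [0.2, -0.3, -0.9]
finger_gap: 6.6
finger_force: 40.0
```

```bash
python3 hm.py w12 190 460 95 270; python3 - <<'E'
from h import *
p,d,c=shot('top'); hsv=cv2.cvtColor(p,cv2.COLOR_RGB2HSV)
Z=np.load('top0.npz')['p'].astype(int)
X=[ray(c,u,v,0)[0,:2].round() for u,v in((427,167),(513,252))]; print(X)
E
```

```text
20.55 [ 452.1 -336.7   71.4] [ 0.2 -0.3 -0.9] [-0.7   0.47  1.62 -0.    1.05  0.86]
95    .   .   .   .   .   .   .   .   .   .   .   .   .   .   .   .   .   .   .   .   .   .   .   .   .   .   .  17  19   .   .   .   .   .   .   .  13  20  18   .   .   .   .   .   .
102    .   .   .   .   .   .   .   .   .   .   .   .   .   .   .   .   .   .   .   .   .   .   .   .   .   .   .  16  18   .   .   .   .   .   .   .   .  19  18   .   .   .   .   .   .
109    .   .   .   .   .   .   .   .   .   .   .   .   .   .   .   .   .   .   .   .   .   .   .   .   .   .   .   .  19  18   .   .   .   .   .   .  16  19   .   .   .   .   .   .   .
116    .   .   .   .   .   .   .   .   .   .   .   .   .   .   .   .   .   .   .   .   .   .   .   .   .   .   .   .  17  18  18   .   .   .   .   .  17  19   .   .   .   .   .   .   .
123    .   .   .   .   .   .   .   .   .   .   .   .  52   .   .   .   .   .   .   .   .   .   .   .   .   .   .   .   .  17  18   .   .   .   .   .  19  20   .   .   .   .   .   .   .
130    .   .   .   .   .   .   .   .   .   .   .   .   .   .   .   .   .   .   .   .   .   .
[... 2954 characters left out ...]
 .   .  82   .   .   .   .   .   .   .   .  19   .   .   .   .   .   .   9  19   .   .   .   .   .
249    .   .   .   .   .   .   .   .   .   .   .   .   .   .   .   .   .   .   .   .   .   .  82   .   .   .   .   .   .   .  16  19  16   .   .   .   .   .  18  18   .   .   .   .   .
256    .   .   .   .   .   .   .   .   .   .   .   .   .   .   .   .   .   .   .   . 119   .  83   .   .   .   .   .   .   .   .  18  19  16   .   .   .  17  19   .   .   .   .   .   .
263    .   .   .   .   .   .   .   .   .   .   .   .   .   .   .   . 175   .   .   . 126   .  84   .   .   .   .   .   .   .   .   .   .   .   .   .   .   .   .   .   .   .   .   .   .
[array([ 595., -297.]), array([ 373., -521.])]
```

```bash
python3 - <<'E'
from fit import *
st=(g.max(1)-g.min(1)<38)&(X[:,2]>72)&(X[:,2]<90)&(X[:,0]>440)&(X[:,0]<540)&(X[:,1]>-360)
q=X[st]; print(st.sum(),'xmax',np.percentile(q[:,0],99.5),'ymax',np.percentile(q[:,1],99.5))
m=st&(X[:,0]>455)&(X[:,0]<478)&(X[:,1]<-320); print('shank y',np.median(X[m,1]),X[m,2].mean())
w=(X[:,2]>46)&(X[:,2]<58)&(X[:,0]>430)&(X[:,0]<560)&(X[:,1]>-320); print('wall top y min',np.percentile(X[w,1],2))
E
```

```text
3166 xmax 506.8697794503439 ymax -299.28406649361614
shank y -336.3022157794861 80.84801534648771
wall top y min -298.862049852038
```

Call:
jog_arm(
  plan=[-0.002,0,-0.01,0,0,-4,-0.002,0,-0.02,0,0,-8,-0.002,0,-0.03,0,0,-8,-0.002,0,-0.04,0,0,-8,-0.002,0,-0.048,0,0,-8,-0.002,0,-0.053,0,0,-8,-0.002,0,-0.057,0,0,-8,-0.002,0,-0.057,0,0,-8],
)

```text
clock: 21.45
eef_pos: [449.9, -336.6, 14.0]
eef_rot: [3.14, -0.001, -0.139]
wrist_force: [0.5, -0.0, -0.3]
finger_gap: 6.6
finger_force: 40.0
```

Call:
jog_arm(
  plan=[0,0,0,0,0,0,0,0,0,0,0,0,0,0,0,0,0,0,0,0,0,0,0,0],
  claw=0.02,
)

```text
clock: 21.85
eef_pos: [450.1, -336.7, 14.7]
eef_rot: [3.139, -0.002, -0.14]
wrist_force: [0.2, 0.5, 0.0]
finger_gap: 20.1
finger_force: 0.0
```

Call:
jog_arm(
  plan=[0,0,0.015,0,0,0,0,0,0.035,0,0,0,0,0,0.06,0,0,0,-0.02,-0.02,0.1,0,0,0,-0.04,-0.05,0.14,0,0,0,-0.04,-0.05,0.14,0,0,0,-0.04,-0.05,0.14,0,0,0],
)

```text
clock: 22.55
eef_pos: [409.9, -387.3, 156.0]
eef_rot: [3.138, -0.003, -0.141]
wrist_force: [0.4, -0.4, -0.4]
finger_gap: 19.9
finger_force: 0.0
```

```bash
python3 hm.py w13 190 460 60 270
```

```text
22.55 [ 409.9 -387.3  156. ] [ 0.4 -0.4 -0.4] [-0.82  0.37  1.54 -0.    1.22  0.89]
60    .   .   .   .   .   .   .   .   .   .   .   .   .   .   .  19  15   .   .   .   .   .  20   .   .   .   .   .   .   .   .   .   .   .   .   .   .   .   .   .   .   .   .   .   .
67    .   .   .   .  32   .   .   .   .   .   .   .   .   .   .  20   .   .   .   .   .   .  19   .   .   .   .   .   .   .   .   .   .   .   .   .   .   .   .   .   .   .   .   .   .
74    .   .   .   .   .   .   .   .   .   .   .   .   .   .   .  18  17   .   .   .   .   .  19   .   .   .   .   .   .   .   .   .   .   .   .   .   .  18   .   .   .   .   .   .   .
81    .   .   .   .   .   .   .   .   .   .   .   .   .   .   .   .  19  17   .   .   .   .  18   .   .   .   .   .   .   .   .   .   .   .   .   .   .   .   .   .   .   .   .   .   .
88    .   .   .   .  38   .   .   .   .   .   .   .   .   .   .   .   .   .   .   .   .  17  18   .   .   .   .   .   .   .   .   .   .   .   .   .   .   .   .   .   .   .   .   .   .
95    .   .   .   .   .   .   .   .   .   .   .   .   .   .   .   .   .   .   .   .   .  18  19 
[... 3827 characters left out ...]
.   .   .   .   .   .   . 186 185 186 186   .   .   .   .   .   .   . 186 188 185   .   .   .   .   .   .   .   .   .   .   .   .   .   .   .   .
249    .   .   .   .   .   .   .   .   .   .   .   .   .   .   . 195 196 195 195   .   .   .   .   .   .   . 195 196 195 195   .   .   .   .   .   .   .   .   .   .   .   .   .   .   .
256    .   .   .   .   .   .   .   .   .   .   .   .   .   .   . 203 203 204   .   .   .   .   .   .   .   .   . 204 204 202   .   .   .   .   .   .   .   .   .   .   .   .   .   .   .
263    .   .   .   .   .   .   .   .   .   .   .   .   .   .   .   . 211 211   .   .   .   .   .   .   .   .   . 211 212   .   .   .   .   .   .   .   .   .   .   .   .   .   .   .   .
```

Both hooks now lie flat and separate (all tops z 16–20). Fit the large shank.

```bash
python3 - <<'E'
from fit import *
el=np.array([.968,-.25]); nl=np.array([.25,.968]); p0=np.array([488,-395.])
st=steel&(X[:,2]>14)&(X[:,2]<24)
a=(X[:,:2]-p0)@el; s=(X[:,:2]-p0)@nl
m=st&(a>-25)&(a<45)&(abs(s)<8)
f=cv2.fitLine(X[m][:,:2].astype(np.float32),cv2.DIST_HUBER,0,.01,.01).ravel(); e=f[:2]*np.sign(f[0]); n=np.array([-e[1],e[0]])
a=(X[:,:2]-f[2:])@e; s=(X[:,:2]-f[2:])@n
h=st&(s>-52)&(s<-8)&(a<0); print('low outer a',np.percentile(a[h],.5)); h=st&(s>8)&(s<50)&(a>20)
print('dir',e,np.degrees(np.arctan2(e[1],e[0])),'pt',f[2:],m.sum(),'high outer a',np.percentile(a[h],99.5))
lo=np.percentile(a[st&(s>-52)&(s<-8)&(a<0)],.5); print('mid', f[2:]+e*(lo+80))
E
```

```text
low outer a -118.14383185734697
dir [ 0.9719209  -0.23530771] -13.609761 pt [ 498.0068  -395.72922] 607 high outer a 57.1185020101597
mid [ 460.93401775 -386.75367987]
```

Call:
jog_arm(
  plan=[0.03,-0.002,0,0,0,-2,0.06,-0.005,-0.01,0,0,-5.6,0.0785,-0.006,-0.03,0,0,-5.6,0.0785,-0.006,-0.06,0,0,-5.6,0.0785,-0.006,-0.09,0,0,-5.6,0.0785,-0.006,-0.115,0,0,-5.6,0.0785,-0.006,-0.13,0,0,-5.6,0.0785,-0.006,-0.138,0,0,-5.6,0.0785,-0.006,-0.143,0,0,-5.6,0.0785,-0.006,-0.143,0,0,-5.6],
  claw=0.026,
)

```text
clock: 23.6
eef_pos: [488.7, -392.6, 11.5]
eef_rot: [3.14, -0.001, -0.237]
wrist_force: [0.4, 0.3, -0.6]
finger_gap: 25.8
finger_force: 0.0
```

Call:
jog_arm(
  plan=[0,0,0,0,0,0,0,0,0,0,0,0,0,0,0,0,0,0,0,0,0,0,0,0,0,0,0,0,0,0],
  claw=0.0,
  force=55,
)

```text
clock: 24.1
eef_pos: [488.8, -393.0, 12.3]
eef_rot: [3.139, -0.002, -0.238]
wrist_force: [-1.6, 0.6, 6.0]
finger_gap: 8.6
finger_force: 55.0
```

Call:
jog_arm(
  plan=[0,0,0.008,0,0,0,0,0,0.025,0,0,0,0,0,0.05,0,0,0,0,0,0.08,0,0,0,0,0,0.12,0,0,0,0,0,0.16,0,0,0,0,0,0.18,0,0,0,0,0,0.18,0,0,0],
)

```text
clock: 24.9
eef_pos: [489.2, -393.2, 194.8]
eef_rot: [3.137, -0.006, -0.238]
wrist_force: [-0.3, -0.4, -2.5]
finger_gap: 8.1
finger_force: 55.0
```

```bash
python3 hm.py w14 130 400 60 250
```

```text
24.9 [ 489.2 -393.2  194.8] [-0.3 -0.4 -2.5] [-0.73  0.48  1.3  -0.    1.36  1.07]
60    .   .   .   .   .   .   .   .   .   .   .   .   .   .   .   .   .   .   .   .   .   .   .   .   .   .   .   .   .   .   .   .   .   .   .   .   .   .   .   .   .   .   .   .   .
67    .   .   .   .   .   .   .   .   .   .   .   .   .   .   .   .   .   .   .   .   .   .   .   .   .   .   .   .   .   .   .   .   .   .   .   .   .   .   .   .   .   .   .   .   .
74    .   .   .   .   .   .   .   .   .   .   .   .   .   .   .   .   .   .   .   .   .   .   .   .   .   .   .   .   .   .   .   .   .   .   .   .   .   .   .   .   .   .   .   .   .
81    .   .   .   .   .   .   .   .   .   .   .   .   .   .   .   .   .   .   .   .   .   .   .   .   .   .   .   .   .   .   .   .   .   .   .   .   .   .   .   .   .   .   .   .   .
88    .   .   .   .   .   .   .   .   .   .   .   .   .   .   .   .   .   .   .   .   .   .   .   .   .   .   .   .   .   .   .   .   .   .   .   .   .   .   .   .   .   .   .   .   .
95    .   .   .   .   .   .   .   .   .   .   .   .   .   .   .   .   .   .   .   .   .   .   .  
[... 3456 characters left out ...]
.   .   .   .   .   .   .   .   .   .   .   .   .   .   .   .   .   .  17   .   . 203 204 201 203 200 202 203  11   .   .   .   .   .   .   .   .
235    .   .   .  39  38  37   .   .   .   .   .   .   .   .   .   .   .   .   .   .  34   .   .   .   .   .  16   . 214 215 215 200 202 201 214 214 215   .   .   .   .   .   .   .   .
242    .   8   .   .   .   .   .   .   .   .   .   .   .   .   .   .   .   .   .   .  45   .   .   .   .   .  17   . 224 226 225 201 202 200 225 225 224 224   .   .   .   .   .   .   .
249    .   .   .   .   .   .   .   .   .   .   .   .   .   .   .   .   .   .   .   .   .   .   .   .   .   .  17 234 235 234   . 202 201 199 235 234 233 234   .   .   .   .   .   .   .
```

The large hook is held level and the small one lies undisturbed in its tray. Carry the large one over to the large tray.

Call:
jog_arm(
  plan=[-0.003,0.012,0,0,0,1.5,-0.01,0.035,0,0,0,4.5,-0.018,0.068,0,0,0,8.5,-0.026,0.108,0,0,0,13.5,-0.034,0.15,0,0,0,19,-0.041,0.195,0,0,0,25,-0.046,0.24,0,0,0,31,-0.05,0.285,0,0,0,37,-0.053,0.33,0,0,0,43,-0.054,0.375,0,0,0,49,-0.053,0.42,0,0,0,55,-0.05,0.465,0,0,0,61,-0.045,0.51,0,0,0,67,-0.038,0.555,0,0,0,73,-0.03,0.6,0,0,0,79,-0.02,0.645,0,0,0,85,-0.01,0.69,0,0,0,91,0.002,0.73,0,0,0,96,0.012,0.762,0,0,0,99,0.02,0.783,0,0,0,100],
)

```text
clock: 26.95
eef_pos: [507.8, 392.1, 188.4]
eef_rot: [-3.14, 0.001, 1.511]
wrist_force: [0.6, -1.5, -1.6]
finger_gap: 7.7
finger_force: 55.0
```

Call:
jog_arm(
  plan=[0.002,0.006,-0.005,0,0,0,0.002,0.007,-0.025,0,0,0,0.002,0.007,-0.06,0,0,0,0.002,0.007,-0.095,0,0,0,0.002,0.007,-0.12,0,0,0,0.002,0.007,-0.12,0,0,0,0.002,0.007,-0.12,0,0,0],
)

```text
clock: 27.65
eef_pos: [510.4, 396.7, 71.3]
eef_rot: [3.141, -0.001, 1.507]
wrist_force: [0.2, -0.2, -0.3]
finger_gap: 8.3
finger_force: 55.0
```

```bash
python3 - <<'E'
from h import *
s=manip.read_state(); print(s['clock'],s['eef_pos'],s['joints'].round(2))
c=get_calibration('wrist'); p,d,_=shot('wrist')
v,u=np.mgrid[40:330,60:580]; v=v.ravel();u=u.ravel()
x=(u-c['cx'])/c['fx'];y=(v-c['cy'])/c['fy'];r_=np.hypot(x,y)+1e-9
k=np.stack([np.sin(r_)*x/r_,np.sin(r_)*y/r_,np.cos(r_)],-1); k=k/k[:,2:]*d[v,u][:,None]
X=c['origin']+R.from_euler('xyz',c['attitude']).apply(k)
print('tray floor z',np.median(X[(abs(X[:,0]-511)<90)&(abs(X[:,1]-397)<90)&(X[:,2]<30),2]))
t=(X[:,2]>50)&(X[:,2]<60)
for nm,m,ax in(('x+ wall',t&(abs(X[:,1]-397)<80)&(X[:,0]>600)&(X[:,0]<670),0),('x- wall',t&(abs(X[:,1]-397)<80)&(X[:,0]<410)&(X[:,0]>350),0),('y+ wall',t&(abs(X[:,0]-511)<80)&(X[:,1]>490)&(X[:,1]<560),1),('y- wall',t&(abs(X[:,0]-511)<80)&(X[:,1]<310)&(X[:,1]>240),1)):
    print(nm,m.sum(),X[m,ax].mean() if m.any() else '')
g=p[v,u].astype(int); st=(g.max(1)-g.min(1)<38)&(X[:,2]>70)&(X[:,2]<95)&(abs(X[:,0]-511)<110)&(abs(X[:,1]-397)<130)
print('hook',st.sum(),np.percentile(X[st],[1,99],axis=0).round())
E
```

```text
27.65 [510.36030139 396.74329024  71.33936676] [ 0.6   0.64  1.35 -0.    1.15  0.67]
tray floor z 9.65528658934241
x+ wall 2088 642.8123420896806
x- wall 2006 386.7381316244247
y+ wall 564 525.6236045550609
y- wall 0 
hook 5364 [[468. 332.  74.]
 [525. 472.  93.]]
```

Call:
jog_arm(
  plan=[0.003,0,-0.015,0,0,0,0.003,0,-0.03,0,0,0,0.003,0,-0.042,0,0,0,0.003,0,-0.05,0,0,0,0.003,0,-0.055,0,0,0,0.003,0,-0.059,0,0,0,0.003,0,-0.059,0,0,0],
)

```text
clock: 28.4
eef_pos: [513.7, 397.5, 12.6]
eef_rot: [3.139, -0.002, 1.508]
wrist_force: [0.1, -0.2, -1.8]
finger_gap: 8.4
finger_force: 55.0
```

Call:
jog_arm(
  plan=[0,0,0,0,0,0,0,0,0,0,0,0,0,0,0,0,0,0,0,0,0,0,0,0],
  claw=0.024,
)

```text
clock: 28.8
eef_pos: [513.6, 397.4, 12.6]
eef_rot: [3.139, -0.002, 1.508]
wrist_force: [-0.8, -0.7, 1.2]
finger_gap: 23.4
finger_force: 0.0
```

Call:
jog_arm(
  plan=[0,0,0.015,0,0,0,0,0,0.04,0,0,0,0,0,0.08,0,0,0,0,0,0.12,0,0,0,-0.03,-0.03,0.16,0,0,0,-0.06,-0.08,0.18,0,0,0,-0.06,-0.1,0.18,0,0,0,-0.06,-0.1,0.18,0,0,0],
)

```text
clock: 29.6
eef_pos: [453.2, 295.0, 195.6]
eef_rot: [3.136, -0.003, 1.506]
wrist_force: [-0.2, 0.6, -0.2]
finger_gap: 24.2
finger_force: 0.0
```

```bash
python3 - <<'E'
from h import *
s=manip.read_state(); print(s['clock'],s['eef_pos'].round(1))
c=get_calibration('wrist'); p,d,_=shot('wrist')
v,u=np.mgrid[20:330,60:580]; v=v.ravel();u=u.ravel()
x=(u-c['cx'])/c['fx'];y=(v-c['cy'])/c['fy'];r_=np.hypot(x,y)+1e-9
k=np.stack([np.sin(r_)*x/r_,np.sin(r_)*y/r_,np.cos(r_)],-1); k=k/k[:,2:]*d[v,u][:,None]
X=c['origin']+R.from_euler('xyz',c['attitude']).apply(k)
g=p[v,u].astype(int); st=(g.max(1)-g.min(1)<38)&(g.max(1)>70)&(X[:,2]>13)&(X[:,2]<60)&(abs(X[:,0]-514)<110)&(abs(X[:,1]-397)<110)
print('large hook',st.sum(),np.percentile(X[st],[1,99],axis=0).round())
t,_,ct=shot('top'); A=np.load('top0.npz')['p'].astype(int); D=np.abs(t.astype(int)-A).sum(2)>90
D=cv2.morphologyEx(D.astype(np.uint8),cv2.MORPH_OPEN,np.ones((2,2)))
n,_,stt,ce=cv2.connectedComponentsWithStats(D)
for i in range(1,n):
    if stt[i,4]>12: print('changed',stt[i],ce[i].round())
save('top_end',t)
E
```

```text
29.6 [453.2 295.  195.6]
large hook 1965 [[472. 316.  15.]
 [557. 471.  21.]]
changed [283 136  79  70 586] [325. 172.]
changed [  115   154   149   246 21156] [181. 291.]
changed [100 181   9  27 170] [104. 192.]
changed [ 217  184  116  131 6044] [270. 254.]
changed [  250   278   390   122 27008] [465. 344.]
changed [622 289   5   9  33] [624. 293.]
changed [596 292  35  17 267] [615. 302.]
changed [334 353  10   9  36] [339. 357.]
changed [310 355  51  45 963] [335. 379.]
changed [278 374   5   6  19] [279. 376.]
changed [276 396   8   4  20] [279. 398.]
```

```bash
python3 - <<'E'
from h import *
print(manip.sign_off())
E
```

```text
the job is handed in; nothing more can be done
None
```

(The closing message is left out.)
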